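# Cap the leaning sample flask at the scrap-sorting bench

### The job

Close the leaning steel flask with its screw cap: set the cap squarely on the neck, turn it backward until you feel it drop into the thread start, then screw it forward until it is fully home. Let go of it, and leave the other scrap on the bench where it is.

Things in the scene. Friction and masses are not known exactly. Their poses are not given: they have to be found in the camera images.
- cap_mid (a point): Screw cap, plain aluminium, loose, 0.2 kg, lying open side down on a fixed steel plate 110 x 110 x 10 mm. Round skirt 60 mm wide, 25 mm high; on it a hexagonal grip 30 mm tall, 36 mm across flats. Point: on the axis, half-way up, 27.5 mm above the skirt's lower edge. z: out of the hexagon's top; two flats face +x and -x, the others are at 60 degree steps.
- cap_rim (a point): Centre of the cap's open lower edge, same axes. Inside, the skirt is 54 mm wide with its ceiling 20 mm up; 2 mm above the edge three lugs, 120 degrees apart (one on +x), 5 mm wide and 3.5 mm high, reach in to 22.5 mm from the axis.
- mouth (a point): Centre of the steel flask's flat neck rim, 174 mm above the bench. z: out along the neck's axis, 25 degrees from vertical, leaning roughly towards the robot; y is level. Neck core 40 mm wide (36 in its top 3 mm), with three equal right-hand threads outside, 51 mm across. How the threads stand about the axis differs every time and is not given.
- thread_top (a point): On the neck's axis, 7 mm below the rim: level of the threads' flat tops. A cap set on usually rests on them, its middle about 19 mm above the mouth along z (24 if on the stops; 12 if it happens to drop in at once). From there a stop at each thread's end blocks forward (clockwise from outside) turning. Backward, within 120 degrees, the lugs come to a gap.
- thread_start (a point): On the neck's axis, 13 mm below the rim: in the gap, 20 degrees of free play wide, the cap drops 7 mm when pushed lightly, to about 12 mm over the mouth (its middle); a stop ends the gap. Then turning forward screws it down, 31 mm per full turn, until after 60 to 90 degrees its ceiling meets the rim and it turns no more: home, middle 7.5 mm over the mouth.
- flask_foot (a point): Centre of the flask's bottom, same axes as the mouth. Flask 86 mm wide, 150 mm long to the rim, fixed in a green cradle of 150 x 100 mm with cheeks 87 mm high; neither moves nor turns.
- bowl_mid (a point): Bystander: an upturned plain aluminium bowl, 90 mm across, 45 mm high; this point is at its middle height on its axis or centre. To be left alone.
- collar_mid (a point): Bystander: a thick brass ring, 72 mm across, 30 mm high, lying flat; this point is at its middle height on its axis or centre. To be left alone.
- stub_center (a point): Bystander: a copper bar stub standing on end, 48 mm across, 75 mm high; this point is at its middle height on its axis or centre. To be left alone.
- channel_mid (a point): Bystander: a rusty U-channel offcut, 50 x 120 x 35 mm; this point is at its middle height on its axis or centre. To be left alone.
- can_mid (a point): Bystander: an aluminium can, 66 mm across, 110 mm high, upright; this point is at its middle height on its axis or centre. To be left alone.
- grate_mid (a point): Bystander: a flat steel grate, 192 x 100 x 14 mm; this point is at its middle height on its axis or centre. To be left alone.
- pan_mid (a point): Bystander: a small dark steel pot, 100 mm across, 40 mm high; this point is at its middle height on its axis or centre. To be left alone.
Things that resemble listed ones, but are neither listed nor needed, are in the scene too. What is shaped like the part that bears cap_mid but blue is not meant.

How it is judged:
On the way:
1. the cap stands squarely on the neck, on the threads or in the thread start (x of cap_mid in the frame of mouth between -0.005 and 0.005 m and y of cap_mid in the frame of mouth between -0.005 and 0.005 m and z of cap_mid in the frame of mouth between 0.0095 and 0.027 m and angle between the z axis of cap_mid and the z axis of mouth, either way round below 0.14 rad), for 0.1 s.
At the end, for the whole second after the job is handed in: The cap is screwed home on the flask: its middle point 3 to 9 mm above the mouth along the neck's axis (home is 7.5 mm), within 3 mm of the axis, its axis within 4 degrees of the neck's, at rest and released; no other scrap is more than 30 mm from where it began (x of cap_mid in the frame of mouth between -0.003 and 0.003 m and y of cap_mid in the frame of mouth between -0.003 and 0.003 m and z of cap_mid in the frame of mouth between 0.003 and 0.009 m and angle between the z axis of cap_mid and the z axis of mouth, either way round below 0.07 rad and linear speed of cap below 0.01 m/s and angular speed of cap below 0.1 rad/s and distance of each of bowl_mid, collar_mid, stub_center, channel_mid, can_mid, grate_mid, pan_mid from where it was at the start of the episode below 0.03 m); the robot touches nothing.
It fails at once if another piece of scrap is pushed more than 30 mm from its place (distance of any of bowl_mid, collar_mid, stub_center, channel_mid, can_mid, grate_mid, pan_mid from where it was at the start of the episode above 0.03 m).
It also fails if it takes over 58 s, if anything falls off the work surface, if the arm or the gripper's body presses on something with over 40 N, if the wrist force passes 120 N, or if a joint passes its speed limit or range.

### The arm

A 6-joint arm with a two-finger parallel gripper is mounted at the origin on the work surface. World frame = base frame: x ahead of the robot, y to its left, z up, the work surface at z = 0. Lengths are in m, angles in rad, forces in N, time in s.
With the tool pointing down it reaches from about 0.375 to 0.975 m from the base axis. Payload 3.8 kg.
Tool frame: the origin (TCP) lies midway between the tips of the shut fingers; the grasp point (between the pads) lies 19 mm behind it; x points along the fingers, y is the direction in which the jaws open and shut, and the axes are right-handed (so a half turn about x gives the same grasp; the last joint's range is limited). The gripper opens to 88 mm and grips with 3 to 60 N. Pads are 18 mm wide; open, the fingers measure 123 mm over their backs; the gripper's body (75 mm by 187 mm) begins 45 mm behind the grasp point.
Start: joints at [1.205, 0.264, 1.604, -0, 1.274, -0.037], TCP at [0.218, 0.639, 0.239] pointing down, gripper open.
Joint ranges: [-2.63, 2.63], [-0.94, 2.18], [0.31, 2.57], [-1.31, 4.45], [0, 2.66], [-2.55, 2.55]. Speed limits (rad/s): [2.57, 2.57, 3.14, 3.14, 3.14, 3.14].

### API

Orientations are given as a rotation vector (axis times angle).
In Python, from cell import manip, inverse_kinematics, cams, order gives the robot as it stands. Calls block until the motion is done:
- manip.move_pose(position, orientation): joint-space move of the TCP to a pose.
- manip.move_linear(position, rate=0.15, rot=None): straight line of the TCP; rot=None keeps the orientation; rate is the mean speed in m/s.
- manip.set_joints(angles): joint-space move.
- manip.set_gripper(opening, force=None): finger opening in m; force is the grip in N (None keeps the last); returns when the fingers have stopped.
- manip.dwell(seconds).
- inverse_kinematics(position, orientation): joint angles nearest the present ones, or None.
- manip.state(): the state.
- cams.capture(name): name is "scene" or "top" or "wrist"; returns a dict with "image" (480x640x3 uint8, blue, green, red), "z_map" (480x640 float32, m along the optical axis (not along the pixel's ray), 0 where there is no reading), "intrinsics" (3x3 intrinsics, pixels), "position" and "orientation" of the camera in the world; the wrist camera has in their place "T_tool_cam" (4x4, takes a point from camera to tool coordinates, whose origin is the TCP and whose axes are the tool frame's). Camera axes: x right, y down, z forward; pixel columns grow to the right and rows downward; lengths in m; the calibration is good to about 2 mm. A picture is of the moment at which its call begins: read the wrist's pose just before it.
A pose or a line that the arm cannot do raises manip.IKError and nothing moves.
- order.close_job(): hands the job in, once; it reports no verdict.
The state is a dict: "clock": time; "joint_pos": joint angles; "joint_velocities": joint speeds; "tau": joint torques, N m; "tool_pos": TCP position; "tcp_rot": TCP orientation; "contact_force": force on the tool from outside, world axes, zero at the start; "moment": the same for the moment, N m; "gripper_width": finger opening in m.
Only numpy, scipy, OpenCV 4.12 (cv2) and the standard library are available. Lean on these libraries where they do the work, as an engineer would, in place of code of your own. Each camera call takes 0.05 s, during which the arm holds its last target.

## Working session

There is one attempt and no reset: what is moved stays moved. The work goes in short steps, each a Python script; the robot and the scene stay as the last script left them, time stands still between calls to the robot, and variables do not carry over. Pictures are saved under pics/ and viewed, and the job is handed in when it is done.

```bash
mkdir -p pics; ls
python3 - <<'E'
from cell import manip,cams
import cv2,numpy as np
s=manip.state();print({k:np.round(v,3) for k,v in s.items()})
for n in("scene","top"):
    c=cams.capture(n);cv2.imwrite(f"pics/{n}0.png",c["image"]);np.savez(f"{n}0.npz",**c)
    print(n,c["intrinsics"],c["position"],c["orientation"])
E
```

```text
pics
{'clock': np.float64(0.0), 'joint_pos': array([ 1.205,  0.265,  1.605, -0.   ,  1.274, -0.037]), 'joint_velocities': array([ 0.002, -0.   ,  0.   ,  0.   ,  0.   ,  0.001]), 'tau': array([-3.0000e-03, -5.0211e+01, -3.5688e+01,  7.3000e-02,  2.9000e-02,
       -0.0000e+00]), 'tool_pos': array([0.218, 0.638, 0.237]), 'tcp_rot': array([ 0.256,  1.556, -0.26 ]), 'contact_force': array([ 0.614, -0.353, -0.544]), 'moment': array([ 0.008,  0.023, -0.033]), 'gripper_width': np.float64(0.088)}
scene [[433.96691721   0.         318.82379741]
 [  0.         433.96691721 237.03831361]
 [  0.           0.           1.        ]] [1.18741733 0.22548294 0.95583786] [-1.48383849 -2.22208822  0.75241016]
top [[524.48136086   0.         314.1321747 ]
 [  0.         524.48136086 244.89743914]
 [  0.           0.           1.        ]] [ 0.43758967 -0.02428774  1.31606811] [-2.12777816  2.17798089 -0.1128404 ]
```

View pics/scene0.png

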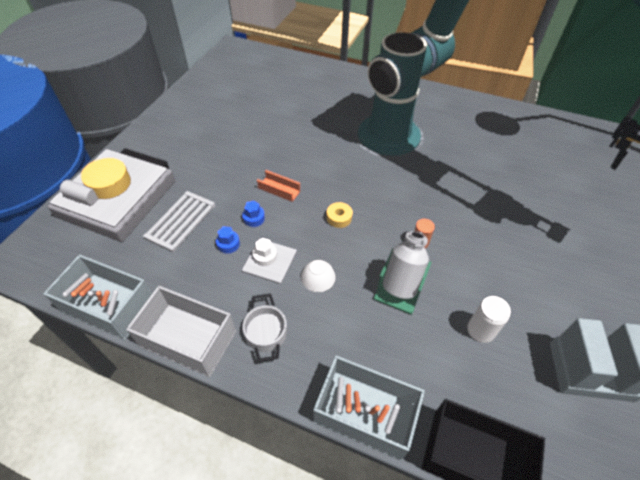

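View pics/top0.png

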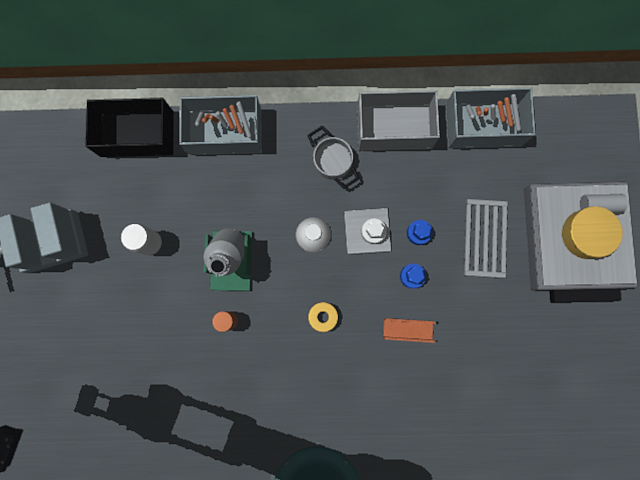

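The candidates for the cap in the top view are an aluminium one on the steel plate at (375,231) and blue ones at (420,232) and (413,275). The aluminium one fits, because it's plain and on the plate. The flask mouth is at about (217,265). I'll confirm with enlarged crops.

```bash
cat > h.py <<'E'
import numpy as np,cv2
from scipy.spatial.transform import Rotation as R
def load(n): return dict(np.load(n))
def cloud(c,box,T=None):
    u0,v0,u1,v1=box
    v,u=np.mgrid[v0:v1,u0:u1]; z=c["z_map"][v0:v1,u0:u1]; K=c["intrinsics"]
    P=np.stack([(u-K[0,2])*z/K[0,0],(v-K[1,2])*z/K[1,1],z],-1)
    if T is None: W=P@R.from_rotvec(c["orientation"]).as_matrix().T+c["position"]
    else: W=P@T[:3,:3].T+T[:3,3]
    W[z==0]=np.nan
    return W
E
python3 - <<'E'
from h import *
c=load("top0.npz");im=c["image"]
a=cv2.resize(im[190:300,335:445],(440,440),interpolation=2)
b=cv2.resize(im[215:300,190:275],(340,340),interpolation=2);b=cv2.copyMakeBorder(b,0,100,0,0,0)
cv2.imwrite("pics/crop0.png",np.hstack([a,b]))
W=cloud(c,(0,0,640,480))
np.set_printoptions(precision=3,suppress=True)
print((W[222:242:2,362:388:2,2]*1000).round().astype(int))
print((W[226:290:4,196:260:4,2]*1000).round())
for p in[(375,231),(217,265),(313,235),(350,215)]:print(p,W[p[1],p[0]])
E
```

```text
[[                  10                    0                   33
                    36                   66                   64
                    63                   65                   69
                    65                   34                   16
                     7]
 [                   8                   31                   33
                    30 -9223372036854775808                   63
                    62                   61                   66
                    66                   34                   36
                     4]
 [                   5                   34                   36
                    63                   66                   65
                    66                   59                   63
                    65                   63                   33
                     6]
 [                  36                   33                   35
                    58                   61                   66
                    61                   66                   65
                    64                   69          
[... 2594 characters left out ...]
-4.   0.  86. 169. 172. 173. 171. 171. 158. 132. 126.  10.  88.  55.
   -5.  -2.]
 [  1.  -2.  90.  62. 165. 170. 172. 166. 162. 125.   7.  13.  87.  50.
   -6.  -1.]
 [ -4.   1.  -4.  -6.   5. 161. 158. 114. 107.  11.  13.  11.  15.  11.
   -1.   1.]
 [ -0.  -5.   1.  -1.  13.   8.  10.  11.  13.  12.  11.   8.  14.  13.
    1.   1.]
 [ -8.   2.  -3.  -2.  13.  12.  14.   8.   5.   8.  10.  11.   6.   7.
   -1.  -3.]
 [  4.  -5.  -3.   1.  10.   9.  10.   8.  12.  15.  12.  10.  13.   9.
    2.  -4.]]
(375, 231) [ 0.617 -0.154  0.07 ]
(217, 265) [0.536 0.205 0.172]
(313, 235) [ 0.615 -0.005  0.043]
(350, 215) [ 0.669 -0.099  0.005]<stdin>:8: RuntimeWarning: invalid value encountered in cast
```

View pics/crop0.png

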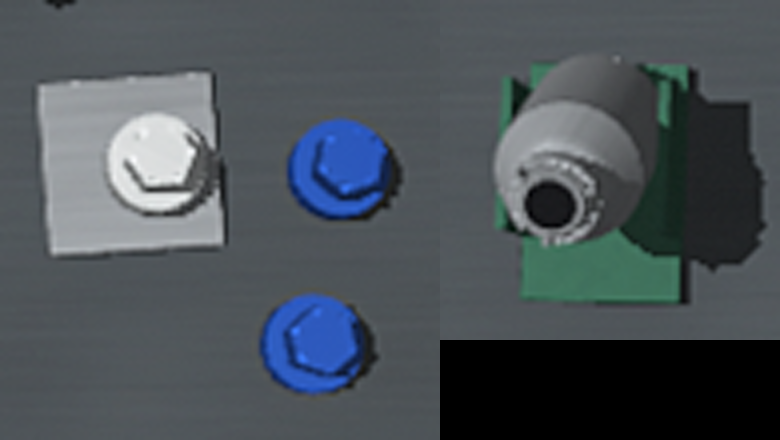

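The aluminium cap on the plate is confirmed. It sits at about (0.617,-0.154), with the hex top at about z=0.065. The mouth is at about (0.536,0.205,0.174). Next are closer wrist views.

Run:
```python
from h import *
from cell import manip,cams,inverse_kinematics
c=cams.capture("wrist");print(c["T_tool_cam"].round(3),c["intrinsics"].round(1))
s=manip.state();print(R.from_rotvec(s["tcp_rot"]).as_matrix().round(3))
cv2.imwrite("pics/w0.png",c["image"])
# flask axis azimuth from top+scene depth: shoulder/body cylinder fit
from scipy.optimize import least_squares
for n,box in(("top0.npz",(190,215,262,290)),("scene0.npz",(370,225,440,310))):
    W=cloud(load(n),box).reshape(-1,3);W=W[np.isfinite(W[:,0])]
    def res(p,W):
        d=np.array([-np.sin(np.radians(25))*np.cos(p[2]),-np.sin(np.radians(25))*np.sin(p[2]),np.cos(np.radians(25))])
        m=np.array([p[0],p[1],.174]);q=W-m;t=q@d;r=np.linalg.norm(q-t[:,None]*d,axis=1);return t,r
    p=np.array([.536,.205,0.2])
    for it in range(6):
        t,r=res(p,W);M=(t<-.06)&(t>-.14)&(abs(r-.043)<(.02 if it<2 else .008))
        o=least_squares(lambda p:res(p,W[M])[1]-.043,p,loss="soft_l1",f_scale=.003);p=o.x
    print(n,p,M.sum(),np.std(res(p,W[M])[1]))
```

```text
[[-0.001 -0.271  0.962 -0.146]
 [ 1.    -0.     0.001 -0.   ]
 [-0.     0.962  0.271 -0.07 ]
 [ 0.     0.     0.     1.   ]] [[425.5   0.  322.4]
 [  0.  425.5 232.3]
 [  0.    0.    1. ]]
[[-0.001  0.323  0.946]
 [-0.002  0.946 -0.323]
 [-1.    -0.002 -0.   ]]
top0.npz [ 0.53373289  0.20783606 -0.187617  ] 502 0.0026037681826333336
scene0.npz [ 0.53554414  0.20494817 -0.05812964] 1151 0.0018736745117553437
```

View pics/w0.png

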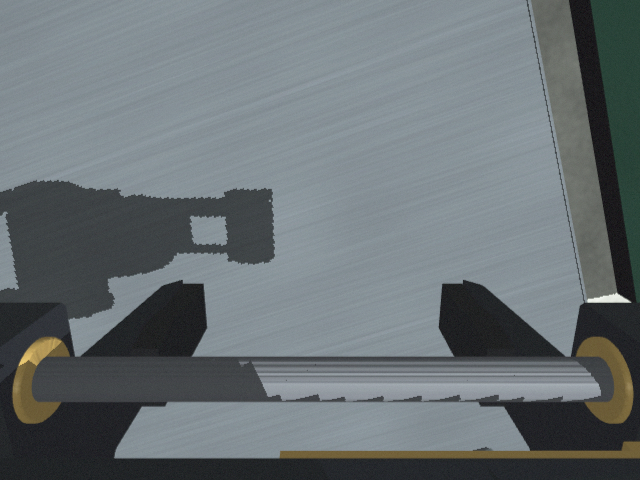

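```bash
cat >> h.py <<'E'
def axis(az,t=np.radians(25)): return np.array([-np.sin(t)*np.cos(az),-np.sin(t)*np.sin(az),np.cos(t)])
def mframe(az):
    z=axis(az); x=np.array([np.cos(az),np.sin(az),0]); y=np.cross(z,x);y/=np.linalg.norm(y);x=np.cross(y,z)
    return np.c_[x,y,z]
def toolR(z,a,ref=(1,0,0)):
    """tool x=-z ; tool y = ref-perp rotated by a about z (ccw from outside)"""
    z=np.asarray(z,float);e=np.array(ref)-np.dot(ref,z)*z;e/=np.linalg.norm(e)
    y=np.cos(a)*e+np.sin(a)*np.cross(z,e); x=-z
    return np.c_[x,y,np.cross(x,y)]
E
python3 - <<'E'
from h import *
from cell import manip,cams,inverse_kinematics as ik
m=np.array([.535,.206,.174]);z=axis(-.1)
for d in(.03,.16):
  for a in np.radians(range(-180,181,30)):
    q=ik(m+d*z,R.from_matrix(toolR(z,a)).as_rotvec());print(d,round(np.degrees(a)),None if q is None else np.round(q,2))
p=np.array([.617,-.154,.05])
for a in np.radians(range(-180,181,30)):
    q=ik(p,R.from_matrix(toolR([0,0,1],a)).as_rotvec());print('cap',round(np.degrees(a)),None if q is None else np.round(q,2))
E
```

```text
0.03 -180 [ 0.47 -0.14  2.16 -0.33  0.77 -2.48]
0.03 -150 None
0.03 -120 None
0.03 -90 [ 0.47 -0.14  2.16 -0.33  0.77  2.23]
0.03 -60 [ 0.47 -0.14  2.16 -0.33  0.77  1.71]
0.03 -30 [ 0.47 -0.14  2.16 -0.33  0.77  1.19]
0.03 0 [ 0.47 -0.14  2.16 -0.33  0.77  0.66]
0.03 30 [ 0.47 -0.14  2.16 -0.33  0.77  0.14]
0.03 60 [ 0.47 -0.14  2.16 -0.33  0.77 -0.39]
0.03 90 [ 0.47 -0.14  2.16 -0.33  0.77 -0.91]
0.03 120 [ 0.47 -0.14  2.16 -0.33  0.77 -1.43]
0.03 150 [ 0.47 -0.14  2.16 -0.33  0.77 -1.96]
0.03 180 [ 0.47 -0.14  2.16 -0.33  0.77 -2.48]
0.16 -180 [ 0.55 -0.32  2.08 -0.3   1.04 -2.5 ]
0.16 -150 None
0.16 -120 None
0.16 -90 [ 0.55 -0.32  2.08 -0.3   1.04  2.22]
0.16 -60 [ 0.55 -0.32  2.08 -0.3   1.04  1.69]
0.16 -30 [ 0.55 -0.32  2.08 -0.3   1.04  1.17]
0.16 0 [ 0.55 -0.32  2.08 -0.3   1.04  0.65]
0.16 30 [ 0.55 -0.32  2.08 -0.3   1.04  0.12]
0.16 60 [ 0.55 -0.32  2.08 -0.3   1.04 -0.4 ]
0.16 90 [ 0.55 -0.32  2.08 -0.3   1.04 -0.92]
0.16 120 [ 0.55 -0.32  2.08 -0.3   1.04 -1.45]
0.16 150 [ 0.55 -0.32  2.08 -0.3   1.04 -1.97]
0.16 180 [ 0.55 -0.32  2.08 -0.3   1.04 -2.5 ]
cap -180 None
cap -150 [-0.28  0.36  1.85 -0.    0.93  2.33]
cap -120 [-0.28  0.36  1.85  0.    0.93  1.81]
cap -90 [-0.28  0.36  1.85 -0.    0.93  1.29]
cap -60 [-0.28  0.36  1.85 -0.    0.93  0.76]
cap -30 [-0.28  0.36  1.85  0.    0.93  0.24]
cap 0 [-0.28  0.36  1.85 -0.    0.93 -0.28]
cap 30 [-0.28  0.36  1.85  0.    0.93 -0.81]
cap 60 [-0.28  0.36  1.85 -0.    0.93 -1.33]
cap 90 [-0.28  0.36  1.85  0.    0.93 -1.85]
cap 120 [-0.28  0.36  1.85 -0.    0.93 -2.38]
cap 150 None
cap 180 None
```

```bash
cat >> h.py <<'E'
def wcap(manip,cams,name):
    s=manip.state();c=cams.capture("wrist")
    T=np.eye(4);T[:3,:3]=R.from_rotvec(s["tcp_rot"]).as_matrix();T[:3,3]=s["tool_pos"]
    c["T"]=T@c["T_tool_cam"];np.savez(name+".npz",**c);cv2.imwrite(f"pics/{name}.png",c["image"]);return c
E
python3 - <<'E'
from h import *
from cell import manip,cams,inverse_kinematics as ik
m=np.array([.535,.206,.174]);z=axis(-.1)
manip.move_pose(m+.11*z,R.from_matrix(toolR(z,.5)).as_rotvec())
wcap(manip,cams,"m1")
manip.move_pose(m+.11*z,R.from_matrix(toolR(z,2.0)).as_rotvec())
wcap(manip,cams,"m2")
print(manip.state()["clock"])
E
```

```text
3.4167
```

View pics/m1.png

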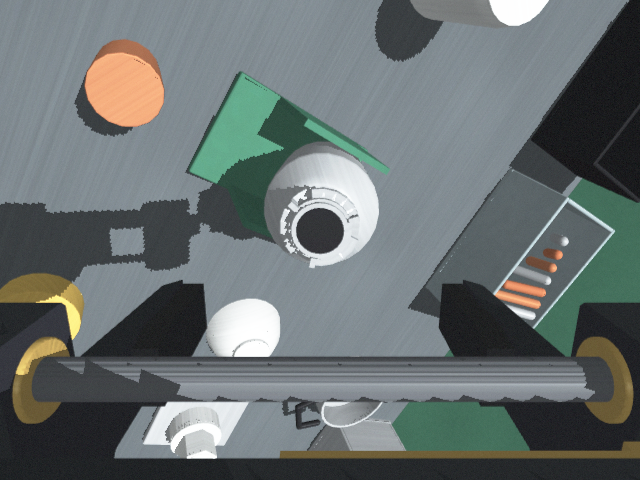

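View pics/m2.png

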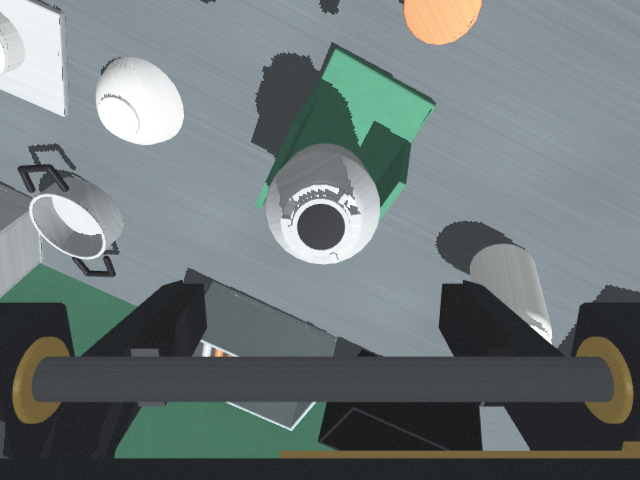

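Run:
```python
from h import *
from scipy.optimize import least_squares
V=[]
for n,g in(("m1",(320,229)),("m2",(321,226))):
    c=load(n+".npz");im=c["image"]
    V.append(cv2.resize(im[130:280,250:400],(400,400),interpolation=2))
    gr=cv2.cvtColor(im,cv2.COLOR_BGR2GRAY);b=(gr<70).astype(np.uint8)
    k,l,st,ce=cv2.connectedComponentsWithStats(b[190:270,270:370]);i=l[g[1]-190,g[0]-270]
    cn=max(cv2.findContours((l==i).astype(np.uint8),0,1)[0],key=len);e=cv2.fitEllipse(cn)
    uv=np.array(e[0])+[270,190];K=c["intrinsics"];T=c["T"]
    d=T[:3,:3]@np.array([(uv[0]-K[0,2])/K[0,0],(uv[1]-K[1,2])/K[1,1],1])
    for h in(.174,):
        s=(h-T[2,3])/d[2];print(n,uv,e[1],T[:3,3]+s*d, "radius",s*e[1][1]/2/K[0,0])
    # cylinder fit
    W=cloud(c,(180,60,460,280),T).reshape(-1,3);W=W[np.isfinite(W[:,0])]
    m0=T[:3,3]+s*d
    def f(p,W):
        z=axis(p[2]);m=np.array([p[0],p[1],.174]);q=W-m;t=q@z;return t,np.linalg.norm(q-t[:,None]*z,axis=1)
    p=np.array([m0[0],m0[1],-.1])
    for it in range(8):
        t,r=f(p,W);M=(t<-.055)&(t>-.14)&(abs(r-.043)<.006)
        p=least_squares(lambda p:f(p,W[M])[1]-.043,p,loss="soft_l1",f_scale=.002).x
    print("body",p,M.sum(),np.std(f(p,W[M])[1]))
    t,r=f(np.r_[m0[:2],p[2]],W);M=(abs(t)<.006)&(r<.0175)&(r>.0145)
    Q=W[M];cc=Q.mean(0);u,sv,vt=np.linalg.svd(Q-cc);nn=vt[2]*np.sign(vt[2,2]);print("rim plane",M.sum(),nn,np.degrees(np.arccos(nn[2])),np.arctan2(-nn[1],-nn[0]),"offset",(cc-m0)@axis(p[2]))
    P=W[(W[:,2]>.005)&(W[:,2]<.016)]
    P=P[(abs(P[:,0]-.58)<.15)&(abs(P[:,1]-.2)<.12)]
    print(len(P),P.min(0),P.max(0),cv2.minAreaRect((P[:,:2]*1000).astype(np.float32)))
# top view cradle
cv2.imwrite("pics/mz.png",np.hstack(V))
```

```text
m1 [319.41518402 230.30707169] (43.74527359008789, 45.42919921875) [0.53360296 0.20506568 0.174     ] radius 0.0141730949579823
body [0.53855982 0.20079205 0.15996346] 1172 0.0026925513949889773
rim plane 778 [-0.42808819  0.03245458  0.90315403] 25.424201793228047 -0.07566809644748798 offset -0.00027998366380804047
8730 [0.48399483 0.1553904  0.0050103 ] [0.63668719 0.25689517 0.01583474] ((560.431396484375, 203.7054443359375), (100.27847290039062, 149.38963317871094), 87.47901916503906)Traceback (most recent call last):
  File "<stdin>", line 9, in <module>
cv2.error: OpenCV(4.12.0) /io/opencv/modules/imgproc/src/shapedescr.cpp:361: error: (-201:Incorrect size of input array) There should be at least 5 points to fit the ellipse in function 'fitEllipseNoDirect'
```

Run:
```python
from h import *
V=[]
for n,g,th in(("m1",(320,229),70),("m2",(321,226),90)):
    c=load(n+".npz");im=c["image"]
    V.append(cv2.resize(im[130:280,250:400],(400,400),interpolation=2))
    gr=cv2.cvtColor(im,cv2.COLOR_BGR2GRAY);print(gr[g[1],290:350:3])
    b=(gr<th).astype(np.uint8)
    k,l,st,ce=cv2.connectedComponentsWithStats(b[190:270,270:370]);i=l[g[1]-190,g[0]-270]
    cn=max(cv2.findContours((l==i).astype(np.uint8),0,1)[0],key=len);e=cv2.fitEllipse(cn)
    uv=np.array(e[0])+[270,190];K=c["intrinsics"];T=c["T"]
    d=T[:3,:3]@np.array([(uv[0]-K[0,2])/K[0,0],(uv[1]-K[1,2])/K[1,1],1])
    s=(.174-T[2,3])/d[2];m0=T[:3,3]+s*d;print(n,uv,e[1],m0,"radius",s*e[1][1]/2/K[0,0])
    W=cloud(c,(180,40,460,280),T).reshape(-1,3);W=W[np.isfinite(W[:,0])]
    z=axis(-.05);q=W-m0;t=q@z;r=np.linalg.norm(q-t[:,None]*z,axis=1);M=(abs(t)<.006)&(r<.0175)&(r>.0145)
    Q=W[M];cc=Q.mean(0);u,sv,vt=np.linalg.svd(Q-cc);nn=vt[2]*np.sign(vt[2,2]);print("rim plane",M.sum(),nn,np.degrees(np.arccos(nn[2])),np.arctan2(-nn[1],-nn[0])-np.pi*0,"offset",(cc-m0)@z)
    P=W[(W[:,2]>.004)&(W[:,2]<.016)]
    P=P[(abs(P[:,0]-.56)<.1)&(abs(P[:,1]-.2)<.08)]
    print(len(P),cv2.minAreaRect((P[:,:2]*1000).astype(np.float32)))
cv2.imwrite("pics/mz.png",np.hstack(V))
```

```text
[155 228  93  54  54  51  52  53  52  54  50  52  54  52  48  52  54  54
 226 228]
m1 [319.41518402 230.30707169] (43.74527359008789, 45.42919921875) [0.53360296 0.20506568 0.174     ] radius 0.0141730949579823
rim plane 748 [-0.42446349  0.02342074  0.9051421 ] 25.157571890475285 -0.05512137515873485 offset -7.495569811510859e-05
8766 ((560.48583984375, 203.7808837890625), (100.33309173583984, 149.37979125976562), 87.55047607421875)
[240 243 238  73  71  69  70  72  70  72  74  72  73  75  74  74  77  77
 108 242]
m2 [320.4759903  226.31026459] (44.303985595703125, 45.5703125) [0.53360063 0.20464852 0.174     ] radius 0.014177706987456722
rim plane 765 [-0.4294237   0.01442919  0.90298786] 25.44636905537299 -0.033588642016078155 offset 1.0605944050443614e-05
9737 ((545.5962524414062, 204.85464477539062), (100.06353759765625, 120.13236999511719), 87.56778717041016)
```

View pics/mz.png

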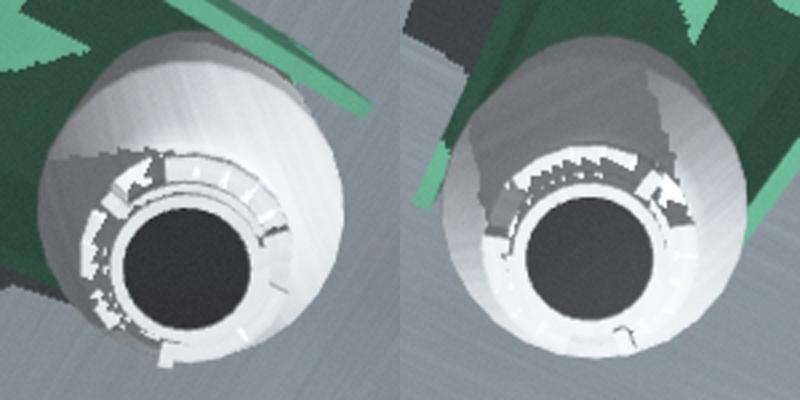

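Run:
```python
from h import *
from cell import manip,cams
p=np.array([.615,-.152,.175])
manip.move_pose(p,R.from_matrix(toolR([0,0,1],-.5)).as_rotvec())
c=wcap(manip,cams,"c1");print(manip.state()["clock"],manip.state()["tool_pos"])
cv2.imwrite("pics/c1z.png",cv2.resize(c["image"][140:320,220:420],(800,720))[:600])
```

```text
4.95 [ 0.61514251 -0.15099806  0.17543518]
```

View pics/c1.png

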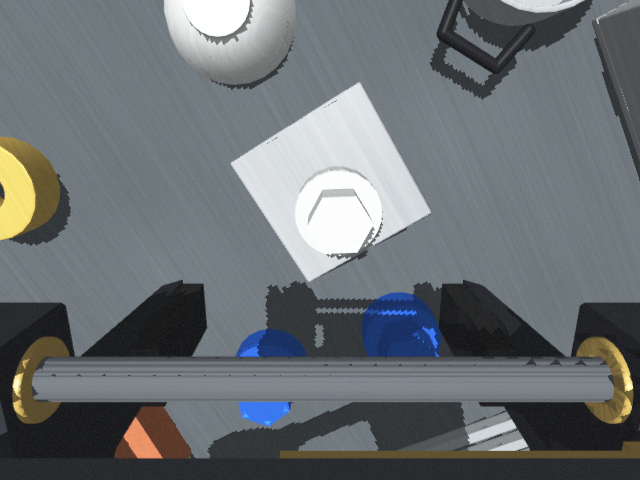

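View pics/c1z.png

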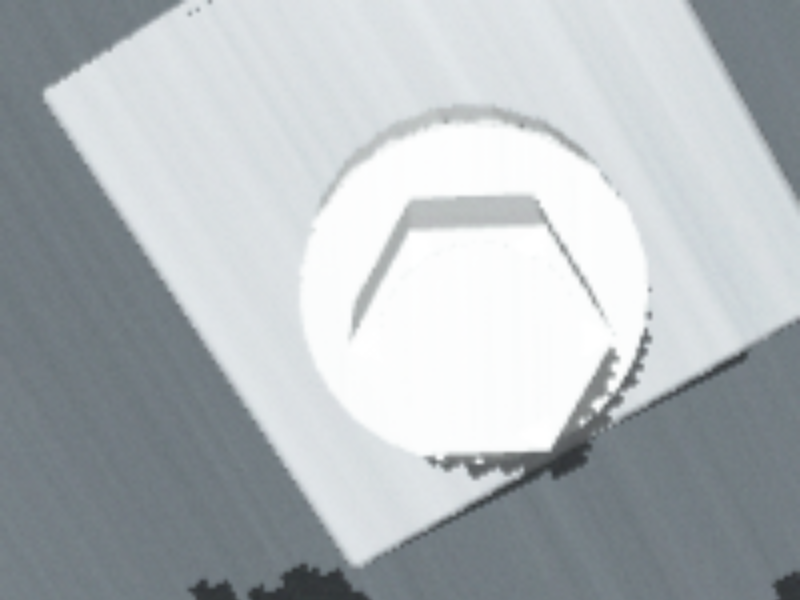

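Enlarged crop: the aluminium cap on the plate. The hex top corners are at crop (408,228),(548,225),(612,345),(552,450),(415,452),(350,340). This is the right part.

Run:
```python
from h import *
c=load("c1.npz");K=c["intrinsics"];T=c["T"]
def proj(uv,h):
    d=T[:3,:3]@np.array([(uv[0]-K[0,2])/K[0,0],(uv[1]-K[1,2])/K[1,1],1]);return T[:3,3]+(h-T[2,3])/d[2]*d
C=np.array([(408,228),(548,225),(612,345),(552,450),(415,452),(350,340)])/4+[220,140]-.375
P=np.array([proj(u,.065) for u in C]);ce=P.mean(0);print(ce);d=P-ce;print(np.linalg.norm(d[:,:2],axis=1),np.degrees(np.arctan2(d[:,1],d[:,0]))%60)
W=cloud(c,(270,140,410,290),T).reshape(-1,3);W=W[np.isfinite(W[:,0])]
h=W[W[:,2]>.058];h=h[np.linalg.norm(h[:,:2]-ce[:2],axis=1)<.03];print(len(h),np.median(h,0),cv2.minEnclosingCircle((h[:,:2]*1e3).astype(np.float32)))
s=W[(W[:,2]>.028)&(W[:,2]<.042)];print(np.median(s[:,2]),cv2.minEnclosingCircle((s[:,:2]*1e3).astype(np.float32)))
```

```text
[ 0.62515833 -0.15457148  0.065     ]
[0.02120213 0.02095212 0.02044299 0.02117763 0.02083241 0.02037756] [33.77461203 32.77858734 29.82302227 34.25211408 31.98733293 30.83159546]
2913 [ 0.62541081 -0.15368837  0.06543316] ((625.0655517578125, -154.74954223632812), 20.884218215942383)
0.03511989721004899 ((625.1605224609375, -154.55007934570312), 30.22771644592285)
```

Run:
```python
from h import *
from cell import manip,cams
Rt=R.from_matrix(toolR([0,0,1],.038)).as_rotvec()
p=np.array([.6252,-.1547,.085])
manip.move_pose(p,Rt)
manip.move_linear([p[0],p[1],.037],rate=.06)
s=manip.state();print(s["tool_pos"],s["contact_force"])
manip.set_gripper(.02,force=40)
s=manip.state();print(s["clock"],s["tool_pos"],s["contact_force"],s["gripper_width"])
manip.move_linear([p[0],p[1],.14],rate=.12)
s=manip.state();print(s["clock"],s["gripper_width"],s["contact_force"],s["moment"])
wcap(manip,cams,"g1")
```

```text
[ 0.62553375 -0.15479825  0.03724938] [-0.43762722 -0.87021703  0.02192266]
7.3083 [ 0.6252665  -0.15473668  0.03703575] [ 1.07742621 -0.08409784 -0.30224906] 0.03572803688450779
8.3167 0.03563631078223592 [ 0.08094418 -0.03421254 -2.02472691] [-0.04691916  0.08950764 -0.03395346]
```

View pics/g1.png

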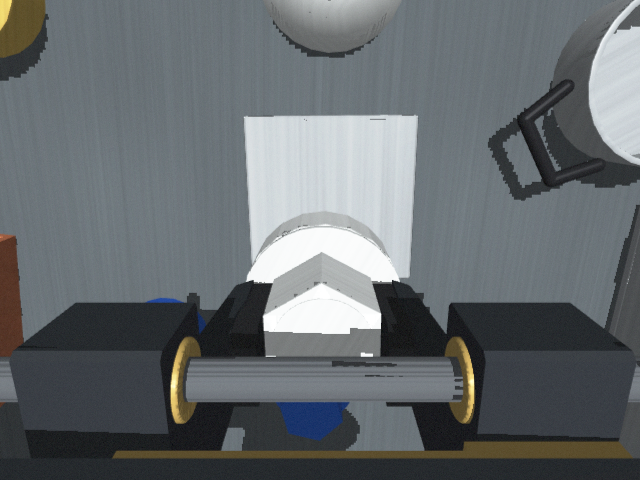

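Good grasp: hex apex centred at u≈322 and width 35.6 mm. Now I'll move over the neck and set the cap on.

```bash
cat >> h.py <<'E'
M0=np.array([.5336,.2049,.174]);AZ=-.044;F=mframe(AZ);Z=F[:,2];OFF=.0005 # mid = tcp+OFF*Z
def pose(d,a,dx=0,dy=0): # d: mid height over mouth ; a roll
    return M0+F[:,0]*dx+F[:,1]*dy+Z*(d-OFF), R.from_matrix(toolR(Z,a)).as_rotvec()
def rd(manip,lab=""):
    s=manip.state();q=F.T@(s["tool_pos"]-M0);q[2]+=OFF
    Rm=R.from_rotvec(s["tcp_rot"]).as_matrix();R0=toolR(Z,0);y=R0.T@Rm[:,1];a=np.degrees(np.arctan2(-y[2],y[1]))
    tilt=np.degrees(np.arccos(np.clip(-Rm[:,0]@Z,-1,1)))
    f=F.T@s["contact_force"];m=F.T@s["moment"]
    print(lab,"t%.1f"%s["clock"],"mm",(q*1e3).round(2),"a%.1f"%a,"tilt%.2f"%tilt,"F",f.round(1),"M",m.round(2),"w%.1f"%(s["gripper_width"]*1e3));return q,a,f,m
E
python3 - <<'E'
from h import *
from cell import manip,cams
a=np.radians(-45)
s=manip.state();
p,r=pose(.10,a);print(F)
manip.move_pose(p,r);rd(manip)
p,_=pose(.035,a);manip.move_linear(p,rate=.1);rd(manip)
wcap(manip,cams,"n1")
for d in np.arange(.030,.0155,-.002):
    manip.move_linear(pose(d,a)[0],rate=.03);q,_,f,m=rd(manip,"d%.3f"%d)
    if np.linalg.norm(f)>10: break
E
```

```text
[[ 9.05430623e-01  4.39858040e-02 -4.22209233e-01]
 [-3.98646767e-02  9.99032156e-01  1.85892040e-02]
 [ 4.22618262e-01 -3.82811116e-18  9.06307787e-01]]
 t9.9 mm [-0.1  -0.37 99.6 ] a-45.0 tilt0.06 F [-1.3  0.5 -1.9] M [-0.07  0.47  0.05] w35.8
 t10.7 mm [ 0.48  0.   35.16] a-45.0 tilt0.02 F [-1.1  0.  -2.4] M [-0.05  0.48 -0.07] w35.9
d0.030 t11.1 mm [-0.05  0.   30.07] a-45.0 tilt0.00 F [-0.9 -0.2 -1.6] M [-0.07  0.5   0.05] w35.5
d0.028 t11.3 mm [-0.15 -0.04 27.9 ] a-45.0 tilt0.01 F [-0.4  0.4 -2.5] M [-0.02  0.48  0.01] w36.2
d0.026 t11.6 mm [-0.18 -0.06 25.82] a-45.0 tilt0.02 F [-1.3 -0.  -2.2] M [-0.05  0.49  0.03] w35.8
d0.024 t11.8 mm [-0.17 -0.07 23.81] a-45.0 tilt0.02 F [-1. -0. -2.] M [-0.09  0.52 -0.02] w35.6
d0.022 t12.1 mm [-0.18 -0.07 21.84] a-45.0 tilt0.02 F [-2.1 -0.7 -2.1] M [-0.09  0.44  0.08] w35.7
d0.020 t12.3 mm [-0.16 -0.08 19.81] a-45.0 tilt0.02 F [-1.4  0.2 -2.1] M [-0.08  0.47  0.03] w35.8
d0.018 t12.6 mm [ 0.42  0.18 18.55] a-45.0 tilt0.04 F [-2.  -0.2  3.6] M [-0.13  0.71  0.01] w35.3
d0.016 t12.8 mm [ 0.7   0.28 18.08] a-45.1 tilt0.03 F [-6.9 -2.8 19.6] M [-0.42  1.59 -0.01] w35.7
```

View pics/n1.png

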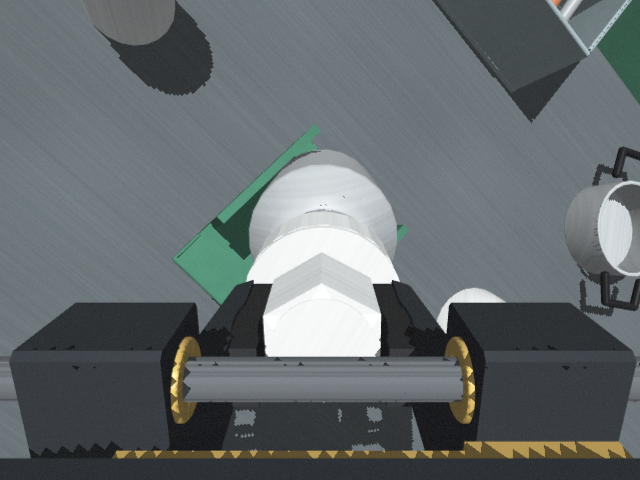

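Resting on the thread tops at 18–18.5 mm, as described. Now turn backward, pressing lightly.

Run:
```python
from h import *
from cell import manip,cams
a0=-45
p,r=pose(.0165,np.radians(a0));manip.move_linear(p,rate=.02,rot=r);rd(manip)
for k in range(1,20):
    a=a0+7*k
    p,r=pose(.0165,np.radians(a));manip.move_linear(p,rate=.02,rot=r);q,aa,f,m=rd(manip,"cmd%d"%a)
    if q[2]<.0172: print("DROP");break
    if abs(m[2])>2.0 or np.linalg.norm(f)>45: print("stop");break
```

```text
t13.1 mm [ 0.62  0.27 18.18] a-45.0 tilt0.05 F [-5.8 -1.5 15.7] M [-0.4   1.35  0.02] w35.9
cmd-38 t13.3 mm [ 1.89  0.68 18.29] a-38.0 tilt0.20 F [-3.  -0.4 11.3] M [-0.21  0.81  0.13] w35.9
cmd-31 t13.6 mm [ 1.99  0.73 18.28] a-31.0 tilt0.21 F [-3.  -1.1 11.4] M [-0.2   0.79  0.16] w35.6
cmd-24 t13.9 mm [ 1.91  0.7  18.28] a-24.0 tilt0.20 F [-2.2 -0.3 10.5] M [-0.27  0.83  0.13] w35.8
cmd-17 t14.2 mm [ 2.09  0.74 18.3 ] a-17.0 tilt0.22 F [-1.4  0.2 10.4] M [-0.25  0.69  0.12] w36.0
cmd-10 t14.4 mm [ 1.88  0.77 18.27] a-10.0 tilt0.20 F [-1.9 -0.2 11.3] M [-0.21  0.77  0.17] w35.4
cmd-3 t14.7 mm [ 1.95  0.77 18.28] a-3.0 tilt0.21 F [-2.  -0.5 11.4] M [-0.2   0.76  0.18] w36.0
cmd4 t15.0 mm [ 1.94  0.82 18.28] a4.0 tilt0.21 F [-3.2 -0.2 10.5] M [-0.15  0.78  0.15] w35.6
cmd11 t15.2 mm [ 1.82  0.73 18.22] a11.0 tilt0.19 F [-2.6 -0.2 11.4] M [-0.23  0.79  0.16] w35.7
cmd18 t15.5 mm [ 9.000e-02 -1.000e-02  1.635e+01] a17.9 tilt0.03 F [ 0.2  0.6 -1.8] M [-0.14  0.17  0.09] w35.7
DROP
```

Run:
```python
from h import *
from cell import manip,cams
a=22
for d in(.0155,.0145,.0135,.0125,.0118,.011):
    p,r=pose(d,np.radians(a));manip.move_linear(p,rate=.02,rot=r);q,aa,f,m=rd(manip,"d%.4f"%d)
    if f[2]>12: break
```

```text
d0.0155 t15.8 mm [-0.48 -0.22 14.94] a21.8 tilt0.06 F [-1.  -0.4 -2. ] M [-0.06  0.3  -0.04] w35.4
d0.0145 t16.0 mm [-0.31 -0.16 14.21] a21.9 tilt0.04 F [-1.7  0.2 -2.5] M [-0.03  0.42  0.  ] w35.5
d0.0135 t16.3 mm [-0.13 -0.04 13.4 ] a22.0 tilt0.02 F [-0.9 -0.2 -2.2] M [-0.05  0.4   0.01] w35.4
d0.0125 t16.5 mm [-0.08 -0.   12.45] a22.0 tilt0.01 F [ 0.3 -0.1 -2.1] M [0.01 0.48 0.03] w35.7
d0.0118 t16.8 mm [-0.02  0.   11.77] a22.0 tilt0.00 F [-1.7 -0.7 -1.8] M [-0.04  0.41  0.03] w35.7
d0.0110 t17.0 mm [ 0.15  0.   11.5 ] a22.0 tilt0.01 F [-3.6 -1.1  4.3] M [-0.26  0.68  0.04] w35.7
```

Run:
```python
from h import *
from cell import manip,cams
a=22;q=[0,0,.0115]
for k in range(22):
    a-=5
    d=max(q[2]-.0008,.0066)
    p,r=pose(d,np.radians(a));manip.move_linear(p,rate=.02,rot=r);q,aa,f,m=rd(manip,"cmd%d %.1f"%(a,d*1e3))
    if abs(m[2])>1.8 or np.linalg.norm(f)>45 or aa-a>4: print("stop");break
```

```text
cmd17 10.7 t17.3 mm [ 0.59  0.16 11.08] a17.1 tilt0.06 F [-1.4 -0.1  2.1] M [-0.13  0.38 -0.03] w35.8
cmd12 10.3 t17.5 mm [ 0.71  0.2  10.64] a12.2 tilt0.07 F [-0.5  0.1  3.1] M [-0.12  0.3  -0.  ] w35.7
cmd7 9.8 t17.8 mm [ 0.68  0.18 10.19] a7.2 tilt0.07 F [-0.5 -0.5  3.4] M [-0.06  0.21 -0.06] w35.7
cmd2 9.4 t18.0 mm [0.49 0.11 9.63] a2.2 tilt0.05 F [-0.9  0.8  3.5] M [-0.12  0.21 -0.04] w35.9
cmd-3 8.8 t18.3 mm [-0.57 -0.14  8.3 ] a-2.7 tilt0.05 F [-0.3  0.6 -1.6] M [ 0.07  0.21 -0.02] w35.9
cmd-8 7.5 t18.5 mm [-0.61 -0.29  7.1 ] a-7.7 tilt0.07 F [-0.4  0.5 -0.6] M [-0.07  0.39 -0.  ] w35.7
cmd-13 6.6 t18.8 mm [0.14 0.04 7.02] a-12.8 tilt0.01 F [-2.2 -0.3  4.9] M [-0.17  0.57 -0.  ] w35.6
cmd-18 6.6 t19.0 mm [0.42 0.15 7.01] a-17.8 tilt0.04 F [-1.7 -0.4  5.7] M [-0.16  0.55 -0.  ] w35.9
cmd-23 6.6 t19.3 mm [0.58 0.25 7.04] a-22.7 tilt0.06 F [-1.  -0.2  6.3] M [-0.09  0.52 -0.02] w35.7
cmd-28 6.6 t19.5 mm [0.61 0.23 7.01] a-27.7 tilt0.07 F [-1.5 -0.1  5.6] M [-0.03  0.47 -0.03] w35.8
cmd-33 6.6 t19.8 mm [0.68 0.28 7.02] a-32.7 tilt0.07 F [-1.4 -0.3  5.7] M [-0.11  0.44  0.02] w35.8
[... 400 characters left out ...]

cmd-58 6.6 t21.0 mm [0.73 0.01 6.98] a-57.6 tilt0.08 F [-0.2 -1.3  6.5] M [-0.2   0.34  0.18] w35.8
cmd-63 6.6 t21.3 mm [0.86 0.04 6.99] a-62.6 tilt0.10 F [-0.3 -0.8  5.5] M [-0.17  0.36  0.6 ] w35.6
cmd-68 6.6 t21.5 mm [1.06 0.11 7.04] a-67.6 tilt0.12 F [ 1.3 -0.9  5.1] M [-0.21  0.29  0.73] w36.7
cmd-73 6.6 t21.8 mm [1.05 0.08 7.07] a-72.6 tilt0.12 F [-0.5 -0.9  5.7] M [-0.18  0.28  0.91] w38.0
cmd-78 6.6 t22.0 mm [1.07 0.05 7.08] a-77.5 tilt0.12 F [ 0.3 -0.5  5.6] M [-0.21  0.29  1.05] w38.7
cmd-83 6.6 t22.3 mm [1.24 0.06 7.12] a-82.6 tilt0.13 F [ 0.6 -1.5  5.7] M [-0.24  0.22  0.97] w39.1
cmd-88 6.6 t22.5 mm [1.3  0.03 7.1 ] a-87.6 tilt0.14 F [ 1.6 -1.6  5.5] M [-0.26  0.12  0.77] w39.3
```

Torque rose from a≈-60° and the jaws began to slip over the hex (width 36 to 39 mm), which suggests home. But z fell faster than the pitch near a≈0, so I'll release and check by camera.

Run:
```python
from h import *
from cell import manip,cams
p,r=pose(.0075,np.radians(-62));manip.move_linear(p,rate=.02,rot=r);rd(manip,"back")
manip.set_gripper(.06);rd(manip,"open")
p,_=pose(.065,0);manip.move_linear(p,rate=.1);rd(manip)
p,r=pose(.115,np.radians(30));manip.move_pose(p,r);rd(manip)
c=wcap(manip,cams,"e1")
W=cloud(c,(200,80,440,280),c["T"]).reshape(-1,3);W=W[np.isfinite(W[:,0])]
q=(W-M0)@F; rr=np.hypot(q[:,0],q[:,1])
for lo,hi,nm in((0,.015,"hextop"),(.021,.0285,"skirt top")):
    s=q[(rr>lo)&(rr<hi)&(q[:,2]>-.02)]; 
    s=s[abs(s[:,2]-np.median(s[:,2]))<.006]
    A=np.c_[s[:,:2],np.ones(len(s))];co=np.linalg.lstsq(A,s[:,2],rcond=None)[0];print(nm,len(s),np.median(s[:,2]),co)
k=q[(q[:,2]>.025)&(q[:,2]<.05)];print(cv2.minEnclosingCircle((k[:,:2]*1e3).astype(np.float32)))
cv2.imwrite("pics/e1z.png",cv2.resize(c["image"][120:300,200:440],(800,600)))
```

```text
back t23.1 mm [-1.43 -1.31  6.64] a-61.9 tilt0.22 F [-2.1 -5.3  1.9] M [-0.88  0.55 -0.07] w35.7
open t23.7 mm [0.23 0.23 7.62] a-62.0 tilt0.03 F [ 0.8  0.9 -0.1] M [0.   0.28 0.03] w59.8
 t24.4 mm [-0.3  -0.07 64.86] a-62.0 tilt0.01 F [0.9 0.2 0.4] M [-0.01  0.33 -0.01] w60.2
 t25.8 mm [ -0.34  -0.14 114.5 ] a30.0 tilt0.05 F [ 0.9 -0.8  1.1] M [0.03 0.23 0.01] w60.5
hextop 2199 0.035365753300797186 [-0.00118014  0.00427837  0.03537617]
skirt top 1998 0.004882675147034014 [-0.00029517 -0.00011228  0.00489339]
((0.2824167013168335, 0.032676007598638535), 20.76861000061035)
```

View pics/e1z.png

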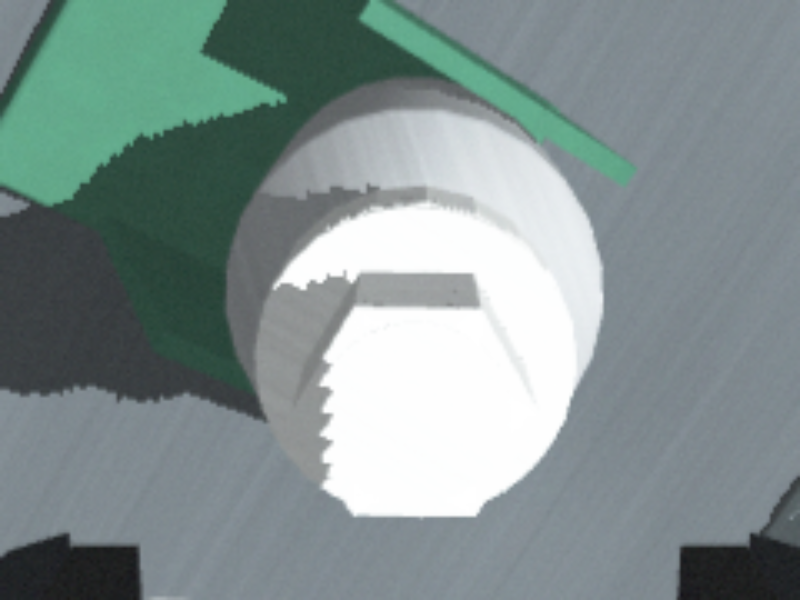

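The cap stands square: hex top 35.4 mm and skirt top 4.9 mm above the mouth, so its middle is at about 7.4–7.9 mm. Last check is that it's at rest and the bystanders haven't moved.

Run:
```python
from h import *
from cell import manip,cams
c=cams.capture("scene");cv2.imwrite("pics/scene1.png",c["image"])
d=cv2.absdiff(c["image"],load("scene0.npz")["image"]).max(2)
c=wcap(manip,cams,"e2");W=cloud(c,(200,80,440,280),c["T"]).reshape(-1,3);q=(W[np.isfinite(W[:,0])]-M0)@F
rr=np.hypot(q[:,0],q[:,1]);s=q[(rr>.021)&(rr<.0285)&(abs(q[:,2]-.005)<.006)];print("mid est",np.median(s[:,2])+.0025)
rd(manip)
```

```text
mid est 0.007386251103524534
 t26.0 mm [-1.9000e-01 -7.0000e-02  1.1471e+02] a30.0 tilt0.03 F [-0.5 -0.   0.2] M [-0.1   0.29  0.04] w59.6
```

View pics/scene1.png

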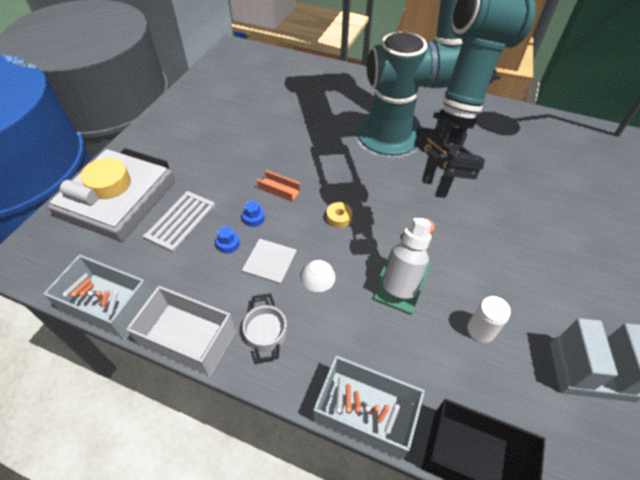

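The cap is on the flask at (417,235), the plate at (270,260) is empty, and the bystanders appear at the same pixels as at the start. I'm handing in.

```bash
python3 -c "
from cell import order,manip
print(order.close_job(),manip.state()['clock'])"
```

```text
the job is handed in; nothing more can be done
the job is handed in; nothing more can be done
```

The flask is closed and the job is handed in. The clock read 26 s at my last check, against the 58 s limit. I gripped the aluminium cap by its hex and set it on the threads, where it rested 18–18.5 mm over the mouth. Turning it backward about 60° brought the drop into the thread start, at about 11.5 mm. I then screwed it forward about 80° until the torque rose and the jaws slipped on the hex.

**Last checks, after letting go:** the cap's middle was 7.4 mm over the mouth measured from the skirt top, and 7.9 mm from the hex top (home is 7.5). It sat about 0.3 mm off the axis and about 0.2° out of square. A second reading 0.2 s later gave 7.4 mm again. The bystanders look unmoved in the scene view, and the gripper was clear with no contact force.

**What disagreed:**
- During screwing, the tool sank faster than the thread pitch around a roll of 0°. The fingers probably slid a little down the hex, so I relied on the camera height rather than the tool height.
- While turning backward under load, the tool drifted up to 2 mm sideways. It re-centred when the cap dropped in.

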